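Find the rocking corner of a jig plate and press its shim flat

TASK

Three corners of the aluminium jig plate sit solidly and one rocks. With the fingertips, press down on the plate's corners until you find the one that sinks, and only then press the orange shim tab beside that corner down flat, leaving the other three tabs standing and the plate level. Grasp nothing, leave the loose things lying where they are, and finish clear of the jig.

Things in the scene. Friction and masses are not known exactly. Their poses are not given: they have to be found in the camera images.
- jig: Levelling jig, fixed to the table: green base 176 x 320 x 10 mm carrying the square aluminium plate and, outside each plate corner, a hinged shim with an orange tip. Origin: centre of the base's underside, on the table; z up, x to the far side, y to the left (shims stand out along +y and -y). Lies turned by up to 0.4 rad either way.
- plate: Aluminium plate 196 x 196 mm, top 47.5 mm over the table; origin at its centre, 11.5 mm below its top. Sprung level on a centre stud. Three corners rest on seats; one, different each time and hidden, has a gap below: pressed with about 5 N it sinks 5 to 6 mm (its diagonal opposite rises) and springs back when let go. The others give under 1 mm.
- corner_1 (a point): Centre of the brass disc (18 mm across) on the plate's top at the near left corner, where to press it: at x -75, y +75, z 47.5 mm in the jig's frame while the plate is level; moves with the plate. Its shim is shim_1.
- corner_2 (a point): Centre of the brass disc (18 mm across) on the plate's top at the far left corner, where to press it: at x +75, y +75, z 47.5 mm in the jig's frame while the plate is level; moves with the plate. Its shim is shim_2.
- corner_3 (a point): Centre of the brass disc (18 mm across) on the plate's top at the far right corner, where to press it: at x +75, y -75, z 47.5 mm in the jig's frame while the plate is level; moves with the plate. Its shim is shim_3.
- corner_4 (a point): Centre of the brass disc (18 mm across) on the plate's top at the near right corner, where to press it: at x -75, y -75, z 47.5 mm in the jig's frame while the plate is level; moves with the plate. Its shim is shim_4.
- tab_1 (a point): Centre of the top face of the orange tip (24 x 26 mm, 6 mm thick) of shim_1, beside the near left corner: where to press it. Pressed flat, it comes to x -72, y +142, z 18 mm in the jig's frame; standing up it is about 8 mm nearer the plate and about 29 mm higher. Moves with the shim.
- shim_1 (a joint): Hinge of the shim at the near left corner: 0 = tab standing up at 0.5 rad, 0.5 rad = pressed flat against its stop, level. It swings on an axis along the jig's x, at y +80, z 14 mm in the jig's frame, takes about 3 N at the tip and stays where it is left. Starts between 0 and 0.05. At the rocking corner it goes all the way flat; at a solid corner it is blocked after 0.12 to 0.2 rad.
- tab_2 (a point): Centre of the top face of the orange tip (24 x 26 mm, 6 mm thick) of shim_2, beside the far left corner: where to press it. Pressed flat, it comes to x +72, y +142, z 18 mm in the jig's frame; standing up it is about 8 mm nearer the plate and about 29 mm higher. Moves with the shim.
- shim_2 (a joint): Hinge of the shim at the far left corner: 0 = tab standing up at 0.5 rad, 0.5 rad = pressed flat against its stop, level. It swings on an axis along the jig's x, at y +80, z 14 mm in the jig's frame, takes about 3 N at the tip and stays where it is left. Starts between 0 and 0.05. At the rocking corner it goes all the way flat; at a solid corner it is blocked after 0.12 to 0.2 rad.
- tab_3 (a point): Centre of the top face of the orange tip (24 x 26 mm, 6 mm thick) of shim_3, beside the far right corner: where to press it. Pressed flat, it comes to x +72, y -142, z 18 mm in the jig's frame; standing up it is about 8 mm nearer the plate and about 29 mm higher. Moves with the shim.
- shim_3 (a joint): Hinge of the shim at the far right corner: 0 = tab standing up at 0.5 rad, 0.5 rad = pressed flat against its stop, level. It swings on an axis along the jig's x, at y -80, z 14 mm in the jig's frame, takes about 3 N at the tip and stays where it is left. Starts between 0 and 0.05. At the rocking corner it goes all the way flat; at a solid corner it is blocked after 0.12 to 0.2 rad.
- tab_4 (a point): Centre of the top face of the orange tip (24 x 26 mm, 6 mm thick) of shim_4, beside the near right corner: where to press it. Pressed flat, it comes to x -72, y -142, z 18 mm in the jig's frame; standing up it is about 8 mm nearer the plate and about 29 mm higher. Moves with the shim.
- shim_4 (a joint): Hinge of the shim at the near right corner: 0 = tab standing up at 0.5 rad, 0.5 rad = pressed flat against its stop, level. It swings on an axis along the jig's x, at y -80, z 14 mm in the jig's frame, takes about 3 N at the tip and stays where it is left. Starts between 0 and 0.05. At the rocking corner it goes all the way flat; at a solid corner it is blocked after 0.12 to 0.2 rad.
- blank: Wood offcut 34 x 72 x 22 mm lying loose near the middle of the plate; origin at the centre of its underside. Leave it there.
- eraser: Eraser 19 x 42 x 13 mm lying loose on the base's left ledge between the two left tabs; origin at the centre of its underside. Leave it there.
- offcut: Wood offcut 45 x 52 x 18 mm lying loose on the base's right ledge between the two right tabs; origin at the centre of its underside. Leave it there.

How it is judged:
By the outcome, as a careful person would: the job done as asked, in the order asked, and still so for the second after the job is handed in, with the robot touching nothing.
It also fails if it takes over 45 s, if anything falls off the work surface, if the arm or the gripper's body presses on something with over 40 N, if the wrist force passes 120 N, or if a joint passes its speed limit or range.

ROBOT

A 6-joint arm with a two-finger parallel gripper is mounted at the origin on a cart in front of the work surface, level with it; the furniture and walls round the work are solid. World frame = base frame: x ahead of the robot, y to its left, z up, the work surface at z = 0. Lengths are in m, angles in rad, forces in N, time in s.
With the tool pointing down it reaches from about 0.225 to 0.875 m from the base axis. Payload 3.4 kg.
Tool frame: the origin (TCP) lies on the centre line of the jaws, within the pads' length; the fingertips stand 11 mm ahead of it and the grasp point (between the pads) lies 8 mm behind it; z points along the fingers, y is the line along which they close (so a half turn about z gives the same grasp; the last joint's range is limited). The gripper opens to 85 mm and grips with 20 to 120 N. Pads are 22 mm wide; open, the fingers measure 114 mm over their backs; the gripper's body (76 mm by 85 mm) begins 54 mm behind the grasp point. The pads swing forward as they close: fully open they stand 13 mm farther back than shut.
Start: joints at [-1.272, 0.276, 1.505, -0, 1.361, -0.121], TCP at [0.234, -0.525, 0.242] pointing down, gripper open.
Joint ranges: [-2.89, 2.89], [-0.75, 2.08], [0.22, 2.7], [-1.18, 4.32], [0.11, 2.71], [-2.7, 2.7]. Speed limits (rad/s): [2.57, 2.57, 3.14, 3.14, 3.14, 3.14].

INTERFACE

Orientations are given as a unit quaternion [w, x, y, z].
In Python, from rig import manip, eyes, job gives the robot as it stands.
- The arm moves only by the tool drive_tool, never from a script. Its argument "rows" is a list of rows, each a list of 3 entries, a list of its own where there are three numbers: the turn, a rotation vector about the world's x, y, z in rad, then the shift along the world's x, y, z in cm, then the finger opening in cm, from 0 to 8.54. A call has 1 to 8 rows; each row shifts and turns the commanded pose from where the row before left it; what a row does not reach is not made up. A row lasts 1/8 s, in which the tool goes at most 62.5 mm and 10.7 degrees, less where a joint would pass 70% of its speed; a pose out of reach is approached as far as the arm can. A call is refused whole if a number of a shift passes 6.25 or a number of a turn 0.188, either way. A call with a gripper value outside its range is refused whole. The fingers move at their own pace and stop on an object; "force" is the grip in N (left out, the last holds). Time passes only in rows, so rows that do not move let the fingers close. It gives the time, the measured TCP pose, the force, the opening and the grip force at its end, in the units of the state.
- manip.get_state(): the state, without advancing time (a new reading comes with each control period).
- eyes.get_image(name): name is "scene" or "top" or "wrist"; returns the picture (384x512x3 uint8, red, green, blue); there is no depth.
- eyes.get_calibration(name): a dict with "camera_matrix" (3x3 intrinsics, pixels), "k1" (the pictures are not rectified: a ray, as slopes to the right and down, at radius r is drawn at 1 + k1 r^2 times it, then the intrinsics apply), "view" (4x4, takes a point from world to camera coordinates). Camera axes: x right, y up, looking along -z (the intrinsics and any distortion apply to the point x, -y, -z); pixel columns grow to the right and rows downward; lengths in m; the calibration is good to about 2 mm. A picture is of the moment at which its call begins: read the wrist's pose just before it. get_calibration takes no time and is no camera call; for the wrist camera it gives the pose at the moment of the call.
- job.sign_off(): hands the job in; it is judged then, once.
The state is a dict: "clock": time; "qpos": joint angles; "qd": joint speeds; "effort": joint torques, N m; "position": TCP position; "ee_rot": TCP orientation; "contact_force": force on the tool from outside, world axes, zero at the start; "moment": the same for the moment, N m; "width": finger opening in m; "gripper_force": force on a finger pad.
Only numpy, scipy, OpenCV 4.12 (cv2) and the standard library are available. Lean on these libraries where they do the work, as an engineer would, in place of code of your own. Each camera call takes 0.05 s, during which the arm holds its last target. There are 200 camera calls.

## Working session

There is one attempt and no reset: what is moved stays moved. The work goes in short steps, Python scripts to look and compute and a tool call to move; the robot and the scene stay as the last step left them, time stands still between calls to the robot, and variables do not carry over. Pictures are saved under pics/ and viewed, at most 10 in all, crops included, and the job is handed in when it is done.

Besides the shell and the picture viewer there is one more tool, called after "Request:" in YAML: its name, and indented under it one key for each argument. drive_tool: Moves the arm, as the interface text tells. Its arguments: {"type":"object","properties":{"rows":{"type":"array"},"force":{"type":"number"}},"required":["rows"]}

```bash
mkdir -p pics
python3 - <<'E'
from rig import manip, eyes, job
import cv2
print(manip.get_state())
for n in("top","scene"):
    cv2.imwrite(f"pics/{n}0.png",eyes.get_image(n)[:,:,::-1]); print(eyes.get_calibration(n))
E
```

```text
{'clock': 0.0, 'qpos': array([-1.27197632e+00,  2.76574084e-01,  1.50613949e+00,  3.52433388e-06,
        1.36068382e+00, -1.20997391e-01]), 'qd': array([ 0.00137436, -0.00032417,  0.00046909, -0.00163579,  0.00043176,
        0.00075904]), 'effort': array([ 1.61846376e-03, -4.16763461e+01, -2.45810544e+01,  5.40726307e-05,
        1.08458090e-02, -7.10224413e-06]), 'position': array([ 0.23421325, -0.52458079,  0.24144908]), 'ee_rot': array([-8.98957497e-04,  9.78049622e-01,  2.08370159e-01, -7.84088579e-05]), 'contact_force': array([ 0.19662086, -0.36982431, -0.26943608]), 'moment': array([-0.00196419,  0.0466586 ,  0.07379037]), 'gripper_force': 0.0, 'width': 0.08559732461904705}
{'camera_matrix': array([[356.46372188,   0.        , 254.16110706],
       [  0.        , 356.46372188, 190.44790069],
       [  0.        ,   0.        ,   1.        ]]), 'k1': -0.0004420889887130035, 'view': array([[ 0.02087759, -0.99963018,  0.01742491,  0.00212575],
       [ 0.98066665,  0.02386713,  0.19422483, -0.55619194],
       [-0.19456889,  0.01303308,  0.98080227, -0.81454018],
       [ 0.        ,  0.        ,  0.        ,  1.        ]])}
{'camera_matrix': array([[422.2981139 ,   0.        , 257.15544459],
       [  0.        , 422.2981139 , 192.63332403],
       [  0.        ,   0.        ,   1.        ]]), 'k1': 0.037404642578309215, 'view': array([[-0.84389585, -0.53646903,  0.00638603,  0.49031675],
       [ 0.42345168, -0.65870995,  0.62192434, -0.24410971],
       [-0.3294366 ,  0.52754354,  0.7830513 , -0.7811571 ],
       [ 0.        ,  0.        ,  0.        ,  1.        ]])}
```

View pics/top0.png

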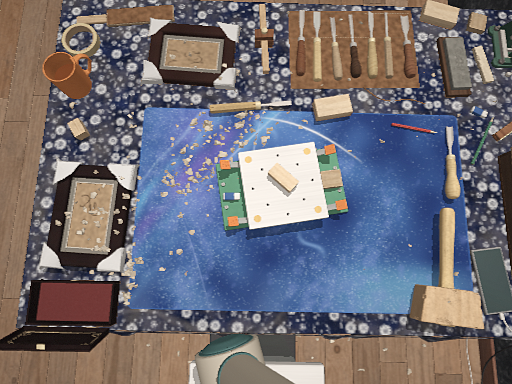

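View pics/scene0.png

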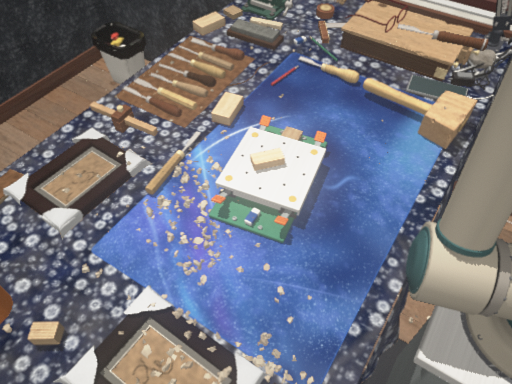

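The top view shows the jig with brass discs near (257,218), (248,159), (312,149) and (320,210). The orange tabs are near (233,221), (226,164), (330,150) and (340,205), and the blank is at (283,177). The scene view agrees. Next I'll compute the pose from the discs.

```bash
cat > h.py <<'E'
import numpy as np, cv2
from rig import manip, eyes, job
def ray(cal,uv,z):
    K=cal["camera_matrix"];V=cal["view"];d=(np.array(uv)-K[:2,2])/K[0,0]
    s=d.copy()
    for _ in range(20): s=d/(1+cal["k1"]*(s@s))
    R=V[:3,:3];c=-R.T@V[:3,3];w=R.T@np.array([s[0],-s[1],-1])
    return c+w*(z-c[2])/w[2]
def blobs(img,lo,hi,amin,amax,box):
    h=cv2.cvtColor(img,cv2.COLOR_RGB2HSV);m=cv2.inRange(h,lo,hi)
    k=np.zeros_like(m);x0,y0,x1,y1=box;k[y0:y1,x0:x1]=255
    n,_,st,c=cv2.connectedComponentsWithStats(m&k)
    return [(c[i].round(1),st[i,4]) for i in range(1,n) if amin<=st[i,4]<=amax]
def fit(P,Q): # P jig pts 2d -> Q world
    p=P-P.mean(0);q=Q-Q.mean(0)
    a=np.arctan2((p[:,0]*q[:,1]-p[:,1]*q[:,0]).sum(),(p*q).sum())
    R=np.array([[np.cos(a),-np.sin(a)],[np.sin(a),np.cos(a)]]);t=Q.mean(0)-R@P.mean(0)
    return a,R,t,np.linalg.norm(P@R.T+t-Q,axis=1)
C=np.array([[-75,75],[75,75],[75,-75],[-75,-75]])/1000.
E
python3 - <<'E'
from h import *
img=cv2.imread("pics/top0.png")[:,:,::-1].copy()
h=cv2.cvtColor(img,cv2.COLOR_RGB2HSV)
for u,v in[(257,218),(248,159),(312,149),(320,210),(270,200),(233,221)]: print(h[v,u])
for b in blobs(img,(15,60,150),(30,255,255),8,200,(210,130,360,240)):print('brass',b)
for b in blobs(img,(3,150,150),(14,255,255),8,400,(210,130,360,240)):print('or',b)
cal=eyes.get_calibration("top")
A=[(257,218),(248,159),(312,149),(320,210)]
bl=[b for b in blobs(img,(15,60,150),(30,255,255),8,200,(210,130,360,240))]
uv=[min(bl,key=lambda b:np.hypot(*(b[0]-a)))[0] for a in A]
Q=np.array([ray(cal,u,.0475)[:2] for u in uv]);print(Q)
a,R,t,e=fit(C,Q);print(a,t,e);print(C@R.T+t)
E
```

```text
[ 20 107 243]
[ 20 107 245]
[ 17  14 253]
[ 19 120 242]
[ 15  14 252]
[ 12 159 224]
brass (array([221.7, 137.1]), np.int32(13))
brass (array([240.5, 136.8]), np.int32(8))
brass (array([264.1, 136.3]), np.int32(9))
brass (array([215.1, 142.2]), np.int32(8))
brass (array([235.5, 142.5]), np.int32(8))
brass (array([231.9, 149.6]), np.int32(12))
brass (array([306.6, 150.8]), np.int32(37))
brass (array([247.8, 159.2]), np.int32(38))
brass (array([212.4, 170.9]), np.int32(8))
brass (array([317.6, 209. ]), np.int32(39))
brass (array([257. , 218.2]), np.int32(41))
or (array([329.6, 149.2]), np.int32(85))
or (array([224.3, 164.2]), np.int32(74))
or (array([341. , 204.4]), np.int32(92))
or (array([232.7, 220.9]), np.int32(83))
[[ 0.48908118  0.00629336]
 [ 0.6366487   0.03216422]
 [ 0.66244912 -0.11541569]
 [ 0.51501317 -0.14118005]]
0.17342272424906993 [ 0.57579804 -0.05453454] [0.00014517 0.00014398 0.00017357 0.00022656]
[[ 0.48898144  0.00639885]
 [ 0.63673143  0.03228206]
 [ 0.66261464 -0.11546793]
 [ 0.51486465 -0.14135114]]
```

Request:
drive_tool:
  rows:
    - [[0,0,-0.123],[3.5,4.8,0],0]
    - [[0,0,-0.123],[3.5,4.8,0],0]
    - [[0,0,0],[3.5,4.8,0],0]
    - [[0,0,0],[3.5,4.8,0],0]
    - [[0,0,0],[3.5,4.8,0],0]
    - [[0,0,0],[3.5,4.8,0],0]
    - [[0,0,0],[3.5,4.8,-4],0]
    - [[0,0,0],[3.5,4.7,-5],0]
  force: 20

```text
clock: 1.1
position: [0.5048, -0.1556, 0.1666]
ee_rot: [0.001, 0.996, 0.087, 0.001]
contact_force: [0.9, -1.2, -0.4]
width: 0.0002
gripper_force: 0.0
```

Request:
drive_tool:
  rows:
    - [[0,0,0],[0,0,-4],0]
    - [[0,0,0],[0,0,-4],0]
    - [[0,0,0],[0,0,0],0]
    - [[0,0,0],[0,0,0],0]

```text
clock: 1.6
position: [0.5041, -0.1576, 0.0879]
ee_rot: [0.0, 0.996, 0.087, 0.001]
contact_force: [0.1, -0.2, 0.3]
width: 0.0002
gripper_force: 0.0
```

Request:
drive_tool:
  rows:
    - [[0,0,0],[1.08,1.62,0],0]
    - [[0,0,0],[0,0,-2.4],0]
    - [[0,0,0],[0,0,0],0]
    - [[0,0,0],[0,0,0],0]

```text
clock: 2.1
position: [0.5151, -0.1408, 0.064]
ee_rot: [0.0, 0.996, 0.087, 0.001]
contact_force: [0.6, 1.0, 0.6]
width: 0.0002
gripper_force: 0.0
```

Run:
```python
from h import *
s=manip.get_state();print(s["clock"],s["position"],s["contact_force"])
t=eyes.get_image("top");w=eyes.get_image("scene")
f=lambda i,a:cv2.resize(i[a[1]:a[3],a[0]:a[2]],(400,400),interpolation=cv2.INTER_CUBIC)
cv2.imwrite("pics/a1.png",np.hstack([f(t,(205,110,365,270)),f(w,(190,90,350,250))])[:,:,::-1])
```

```text
2.1 [ 0.51509248 -0.14079626  0.06404919] [0.5829155  0.9711962  0.55871939]
```

View pics/a1.png

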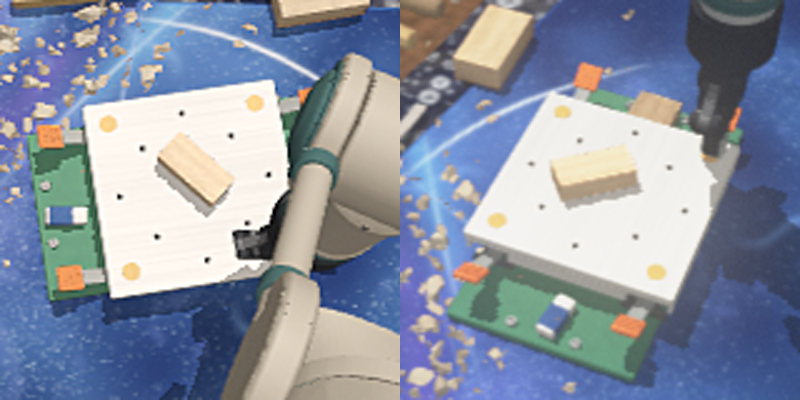

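The fingertips are just above the corner 4 disc: in the scene crop the brass shows under the tip at (708,150). Pressing gently.

Request:
drive_tool:
  rows:
    - [[0,0,0],[0,0,-0.2],0]
    - [[0,0,0],[0,0,-0.2],0]
    - [[0,0,0],[0,0,-0.15],0]
    - [[0,0,0],[0,0,-0.1],0]
    - [[0,0,0],[0,0,0],0]

```text
clock: 2.82
position: [0.5142, -0.141, 0.0583]
ee_rot: [0.0, 0.996, 0.087, 0.0]
contact_force: [-3.6, 1.3, 14.2]
width: 0.0001
gripper_force: 7.2
```

Corner 4 is solid: 14 N at contact height with no sink. Next, corner 1.

Request:
drive_tool:
  rows:
    - [[0,0,0],[0,0,1.5],0]
    - [[0,0,0],[-0.65,3.69,1],0]
    - [[0,0,0],[-0.65,3.69,0],0]
    - [[0,0,0],[-0.65,3.69,0],0]
    - [[0,0,0],[-0.65,3.69,0],0]
    - [[0,0,0],[0,0,-1.9],0]
    - [[0,0,0],[0,0,0],0]
    - [[0,0,0],[0,0,0],0]

```text
clock: 3.82
position: [0.4886, 0.0064, 0.0628]
ee_rot: [0.0, 0.996, 0.087, 0.0]
contact_force: [0.9, -0.6, -0.1]
width: -0.0002
gripper_force: 0.0
```

Request:
drive_tool:
  rows:
    - [[0,0,0],[0,0,-0.2],0]
    - [[0,0,0],[0,0,-0.2],0]
    - [[0,0,0],[0,0,-0.1],0]
    - [[0,0,0],[0,0,0],0]
    - [[0,0,0],[0,0,0],0]

```text
clock: 4.45
position: [0.4885, 0.0063, 0.0584]
ee_rot: [0.0, 0.996, 0.087, 0.001]
contact_force: [-2.3, -0.7, 8.4]
width: -0.0001
gripper_force: 4.0
```

Corner 1 is solid: 8.4 N, no sink. Next, corner 2.

Request:
drive_tool:
  rows:
    - [[0,0,0],[0,0,1.5],0]
    - [[0,0,0],[3.7,0.65,1],0]
    - [[0,0,0],[3.7,0.65,0],0]
    - [[0,0,0],[3.7,0.65,0],0]
    - [[0,0,0],[3.7,0.65,0],0]
    - [[0,0,0],[0,0,-2.0],0]
    - [[0,0,0],[0,0,0],0]
    - [[0,0,0],[0,0,0],0]

```text
clock: 5.45
position: [0.6357, 0.0326, 0.0625]
ee_rot: [0.0, 0.996, 0.087, -0.0]
contact_force: [-0.3, -0.9, -0.7]
width: -0.0003
gripper_force: 0.0
```

Request:
drive_tool:
  rows:
    - [[0,0,0],[0,0,-0.2],0]
    - [[0,0,0],[0,0,-0.2],0]
    - [[0,0,0],[0,0,-0.1],0]
    - [[0,0,0],[0,0,0],0]
    - [[0,0,0],[0,0,0],0]

```text
clock: 6.08
position: [0.6362, 0.0327, 0.0576]
ee_rot: [0.0, 0.996, 0.087, 0.0]
contact_force: [0.8, -0.4, 1.8]
width: -0.0002
gripper_force: 0.6
```

Corner 2 shows little force so far (1.8 N at 57.6 mm), so I'll press further.

Request:
drive_tool:
  rows:
    - [[0,0,0],[0,0,-0.1],0]
    - [[0,0,0],[0,0,-0.1],0]
    - [[0,0,0],[0,0,-0.1],0]
    - [[0,0,0],[0,0,0],0]

```text
clock: 6.58
position: [0.6364, 0.0328, 0.0546]
ee_rot: [0.0, 0.996, 0.087, 0.0]
contact_force: [-0.5, 1.0, 3.3]
width: -0.0
gripper_force: 1.8
```

Request:
drive_tool:
  rows:
    - [[0,0,0],[0,0,-0.1],0]
    - [[0,0,0],[0,0,-0.1],0]
    - [[0,0,0],[0,0,-0.05],0]
    - [[0,0,0],[0,0,0],0]

```text
clock: 7.08
position: [0.6366, 0.0329, 0.0534]
ee_rot: [0.0, 0.996, 0.087, 0.001]
contact_force: [-0.9, 1.4, 10.3]
width: 0.0002
gripper_force: 5.3
```

Corner 2 is the rocking one: it sinks 5 mm under 3–5 N and then bottoms out. I'll lift off and move over tab 2.

Request:
drive_tool:
  rows:
    - [[0,0,0],[0,0,0.4],0]
    - [[0,0,0],[0,0,0.4],0]
    - [[0,0,0],[0,0,2.6],0]
    - [[0,0,0],[-0.6,2.9,0],0]
    - [[0,0,0],[-0.7,2.9,0],0]
    - [[0,0,0],[0,0,-1.3],0]
    - [[0,0,0],[0,0,0],0]
    - [[0,0,0],[0,0,0],0]

```text
clock: 8.07
position: [0.6231, 0.0898, 0.0723]
ee_rot: [0.0, 0.996, 0.086, -0.0]
contact_force: [1.3, 0.0, -0.3]
width: -0.0
gripper_force: 0.0
```

Run:
```python
from h import *
s=manip.get_state();print(s["clock"],s["position"],s["contact_force"])
t=eyes.get_image("top");w=eyes.get_image("scene")
f=lambda i,a:cv2.resize(i[a[1]:a[3],a[0]:a[2]],(400,400),interpolation=cv2.INTER_CUBIC)
cv2.imwrite("pics/a2.png",np.hstack([f(t,(205,110,365,270)),f(w,(190,90,350,250))])[:,:,::-1])
```

```text
8.075 [0.62311432 0.08978008 0.07230793] [ 1.26070588  0.04420338 -0.28399288]
```

View pics/a2.png

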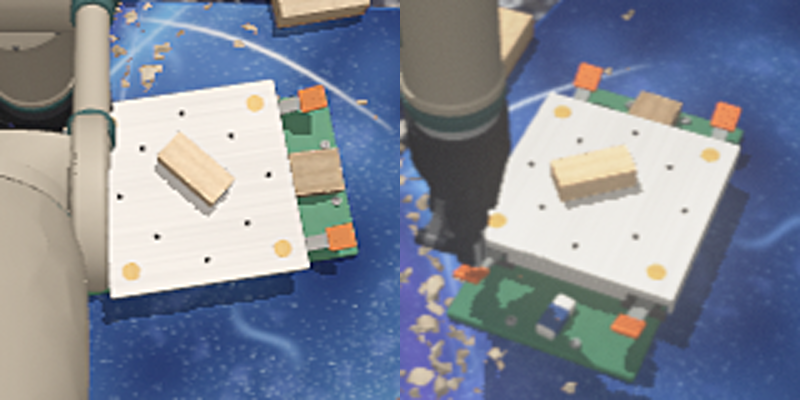

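The tips are over tab 2; in the scene crop the orange at (470,272) is just below them. The blank and eraser haven't moved. Pressing down, drifting outward along the arc.

Request:
drive_tool:
  rows:
    - [[0,0,0],[0,0,-0.5],0]
    - [[0,0,0],[0,0,-0.4],0]
    - [[0,0,0],[-0.02,0.1,-0.4],0]
    - [[0,0,0],[-0.02,0.1,-0.4],0]
    - [[0,0,0],[-0.02,0.1,-0.4],0]
    - [[0,0,0],[-0.02,0.1,-0.4],0]
    - [[0,0,0],[0,0,0],0]

```text
clock: 9.05
position: [0.6222, 0.0948, 0.0474]
ee_rot: [0.0, 0.996, 0.087, -0.0]
contact_force: [-0.6, -0.9, 0.3]
width: -0.0001
gripper_force: 0.0
```

Request:
drive_tool:
  rows:
    - [[0,0,0],[-0.02,0.1,-0.4],0]
    - [[0,0,0],[-0.02,0.1,-0.4],0]
    - [[0,0,0],[-0.02,0.05,-0.4],0]
    - [[0,0,0],[-0.02,0.05,-0.3],0]

```text
clock: 9.55
position: [0.6216, 0.0979, 0.0326]
ee_rot: [-0.0, 0.996, 0.087, 0.0]
contact_force: [0.2, 0.8, 2.3]
width: -0.0002
gripper_force: 1.2
```

Run:
```python
from h import *
s=manip.get_state();print(s["clock"],s["position"],s["contact_force"])
w=eyes.get_image("scene")
cv2.imwrite("pics/a3.png",cv2.resize(w[150:250,180:320],(784,560),interpolation=cv2.INTER_CUBIC)[:,:,::-1])
```

```text
9.55 [0.62158789 0.09792562 0.03258188] [0.22065225 0.78047342 2.33380087]
```

View pics/a3.png

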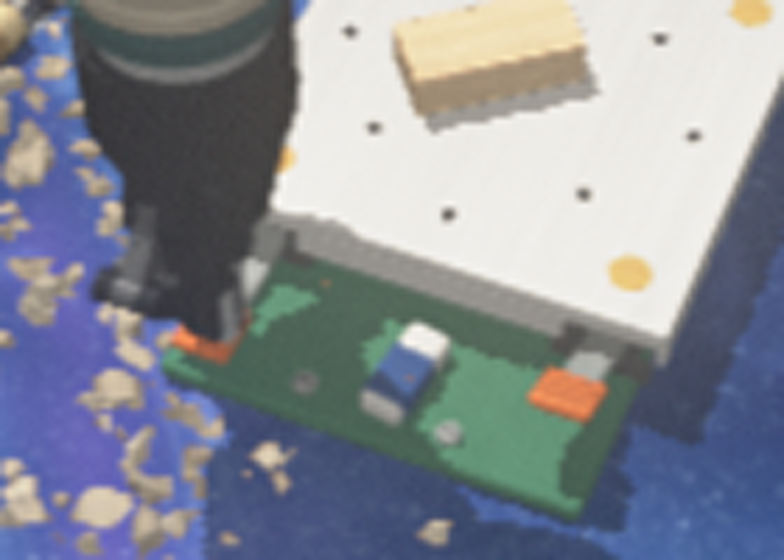

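The tab is moving down under the tips at about (210,335). I'll press to the stop.

Request:
drive_tool:
  rows:
    - [[0,0,0],[0,0,-0.2],0]
    - [[0,0,0],[0,0,-0.2],0]
    - [[0,0,0],[0,0,-0.05],0]
    - [[0,0,0],[0,0,0],0]

```text
clock: 10.1
position: [0.6215, 0.0979, 0.0288]
ee_rot: [-0.0, 0.996, 0.087, 0.0]
contact_force: [-0.3, 2.1, 5.0]
width: 0.0001
gripper_force: 2.4
```

Request:
drive_tool:
  rows:
    - [[0,0,0],[0,0,-0.08],0]
    - [[0,0,0],[0,0,0],0]
    - [[0,0,0],[0,0,0],0]

```text
clock: 10.48
position: [0.6216, 0.0979, 0.0287]
ee_rot: [-0.0, 0.996, 0.087, 0.0]
contact_force: [-1.9, 1.2, 8.9]
width: -0.0
gripper_force: 4.4
```

It's at the stop: force rises with no further motion. Retreating up and outward.

Request:
drive_tool:
  rows:
    - [[0,0,0],[0,0,1],0]
    - [[0,0,0],[0,0,3],0]
    - [[0,0,0],[0,0,5],0]
    - [[0,0,0],[-1,4,3],0]
    - [[0,0,0],[-2,5,2],0]
    - [[0,0,0],[-2,5,0],0]
    - [[0,0,0],[-2,5,0],0]
    - [[0,0,0],[0,0,0],0]

```text
clock: 11.48
position: [0.5497, 0.2906, 0.1675]
ee_rot: [-0.0, 0.996, 0.089, -0.0]
contact_force: [0.7, 0.1, -1.1]
width: 0.0001
gripper_force: 0.0
```

Request:
drive_tool:
  rows:
    - [[0,0,0],[-4,3,0],0]
    - [[0,0,0],[-4,3,0],0]
    - [[0,0,0],[0,0,0],0]
    - [[0,0,0],[0,0,0],0]

```text
clock: 11.98
position: [0.4725, 0.3468, 0.1677]
ee_rot: [0.001, 0.996, 0.087, 0.001]
contact_force: [0.0, -0.8, -0.4]
width: -0.0003
gripper_force: 0.0
```

Run:
```python
from h import *
s=manip.get_state();print(s["clock"],s["position"],s["contact_force"],s["qd"].round(3))
t=eyes.get_image("top");w=eyes.get_image("scene")
f=lambda i,a:cv2.resize(i[a[1]:a[3],a[0]:a[2]],(400,400),interpolation=cv2.INTER_CUBIC)
cv2.imwrite("pics/a4.png",np.hstack([f(t,(205,110,365,270)),f(w,(190,90,350,250))])[:,:,::-1])
for b in blobs(t,(3,150,150),(14,255,255),8,400,(210,130,360,240)):print('or',b)
for b in blobs(t,(15,60,150),(30,255,255),30,60,(240,130,330,240)):print('br',b)
```

```text
11.975 [0.47246619 0.34682602 0.16765082] [ 0.00561377 -0.81912311 -0.41937697] [-0.015  0.009 -0.01   0.005 -0.002  0.002]
or (array([329.5, 149.1]), np.int32(85))
or (array([221.8, 167.8]), np.int32(64))
or (array([341. , 204.4]), np.int32(92))
or (array([232.7, 220.8]), np.int32(85))
br (array([306.6, 150.8]), np.int32(37))
br (array([247.8, 159.3]), np.int32(37))
br (array([317.8, 209. ]), np.int32(41))
br (array([257. , 218.2]), np.int32(41))
```

View pics/a4.png

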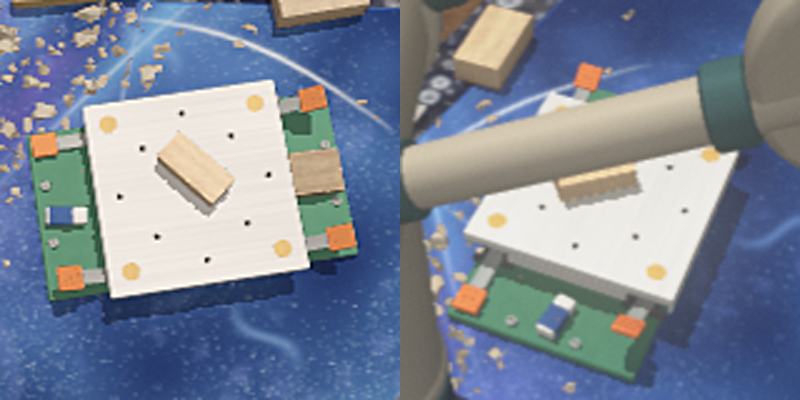

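Tab 2 lies flat at (43,145) in the top crop, and the other three tabs are unmoved. The plate is level, and the blank, eraser and offcut haven't moved.

```bash
python3 -c "
from rig import job; print(job.sign_off())"
```

```text
the job is handed in; nothing more can be done
None
```

Corner 2 (far left) was the one that sank, so I pressed its shim tab flat to the stop. The other three tabs are still standing, the plate is level, nothing loose moved, and the arm finished clear of the jig. I didn't press corner 3, since corners 4 and 1 were solid and corner 2 sank before I reached it.

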